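Fill the bottle carrier and hold it home at the label scanner

ROBOT

A 6-joint arm with a two-finger parallel gripper is mounted at the origin on the work surface. World frame = base frame: x ahead of the robot, y to its left, z up, the work surface at z = 0. Lengths are in m, angles in rad, forces in N, time in s.
With the tool pointing down it reaches from about 0.425 to 0.95 m from the base axis. Payload 3.5 kg.
Tool frame: the origin (TCP) lies midway between the tips of the shut fingers; the grasp point (between the pads) lies env.grasp_offset behind it (env.grasp_offset is the distance from the TCP to the grasp point, in m); z points along the fingers, y is the line along which they close (so a half turn about z gives the same grasp; the last joint's range is limited). The gripper opens to 85 mm and grips with 20 to 120 N. Pads are 22 mm wide; open, the fingers measure 114 mm over their backs; the gripper's body (76 mm by 85 mm) begins 54 mm behind the grasp point. The pads swing forward as they close: fully open they stand 13 mm farther back than shut.
Start: joints at [-1.328, 0.286, 1.577, -0, 1.279, -0.15], TCP at [0.258, -0.624, 0.231] pointing down, gripper open.
Joint ranges: [-2.77, 2.77], [-0.9, 2.22], [0.21, 2.48], [-1.53, 4.67], [0.24, 2.81], [-2.84, 2.84]. Speed limits (rad/s): [2.79, 2.79, 3.14, 3.14, 3.14, 3.14].

INTERFACE

Orientations are given as a unit quaternion [x, y, z, w].
In Python, from bench import monitor, cams, env gives the robot as it stands.
- The arm moves only by the tool carry_out, never from a script. Its argument "plan" is a list that holds one entry, the list of rows, each a list of 7 numbers: the shift along the tool's x, y, z in mm, then the turn, a rotation vector about the tool's x, y, z in degrees, then the finger opening in mm, from 0 to 85.4. In form: [[[tx, ty, tz, rx, ry, rz, claw], ...]]. A call has exactly 5 rows; each row shifts and turns the commanded pose from where the row before left it, along the tool's axes as they then stand; what a row does not reach is not made up. A row lasts 1/12 s, in which the tool goes at most 41.7 mm and 7.16 degrees, less where a joint would pass 70% of its speed; a pose out of reach is approached as far as the arm can. A call is refused whole if a number of a shift passes 41.7 or a number of a turn 7.16, either way. A call with a gripper value outside its range is refused whole. The fingers move at their own pace and stop on an object; "squeeze" is the grip in N (left out, the last holds). Time passes only in rows, so rows that do not move let the fingers close, or fill a call up. It gives the time, the measured TCP pose, the force, the opening and the grip force at its end, in the units of the state.
- monitor.get_obs(): the state, without advancing time (a new reading comes with each control period).
- cams.grab_frame(name): name is "side" or "top" or "wrist"; returns a dict with "frame" (400x640x3 uint8, red, green, blue), "camera_matrix" (3x3 intrinsics, pixels), "world_to_cam" (4x4, takes a point from world to camera coordinates); the wrist camera has in their place "tool_from_camera" (4x4, takes a point from camera to tool coordinates, whose origin is the TCP and whose axes are the flange's). Camera axes: x right, y down, z forward; pixel columns grow to the right and rows downward; lengths in m; the calibration is good to about 2 mm. A picture is of the moment at which its call begins: read the wrist's pose just before it. There is no depth.
- env.sign_off(): hands the job in; it is judged then, once.
The state is a dict: "t": time; "qpos": joint angles; "joint_velocities": joint speeds; "effort": joint torques, N m; "tool_pos": TCP position; "ee_rot": TCP orientation; "ft_force": force on the tool from outside, world axes, zero at the start; "wrist_torque": the same for the moment, N m; "grip_width": finger opening in m; "grasp_force": force on a finger pad.
Only numpy, scipy, OpenCV 4.12 (cv2) and the standard library are available. Lean on these libraries where they do the work, as an engineer would, in place of code of your own. Each camera call takes 0.05 s, during which the arm holds its last target. There are 200 camera calls.

TASK

Complete the row in the bottle carrier: stand the tall dropper bottle in the empty pocket at the left end (the side-stop end) and the short one in the empty pocket at the right end, upright and fully down, and let go of them. Then slide the carrier along the bench into the corner of the label scanner, its bottle side flush against the far stop and its left end flush against the side stop, and press it against both stops at once. Finish while still holding it pressed there for the scanner to read; do not knock over any bottle, and leave the beaker, the brown jar and the balance where they are.

Things in the scene. Friction and masses are not known exactly. Their poses are not given: they have to be found in the camera images.
- dock: label scanner fixed to the bench: a white box 56 x 170 x 56 mm with three dark windows, standing behind the far stop. Origin at bench height in the inner corner between the two stops' faces; x points through the far stop (away from the robot, within 15 degrees), y through the side stop (to the left). The carrier comes home from the -x, -y side with its corner at this origin
- far_stop: bar of slippery white plastic (friction about 0.2), 30 mm high, 14 mm thick, part of the dock: its face is the dock's plane x = 0, running from y = -150 to +14 mm. Same origin and axes as the dock
- side_stop: bar of slippery white plastic (friction about 0.2), 30 mm high, 14 mm thick, part of the dock: its face is the dock's plane y = 0, running from x = -90 to 0 mm. Same origin and axes as the dock
- carrier: loose grey plastic block, 90 (x) x 130 (y) x 28 (z) mm, on the bench on four slippery 2 mm feet (friction about 0.2), 0.2 to 0.33 kg empty. Origin under its centre at bench height; x points to its bottle side, y to its left end, z up. Three pockets 32 mm wide, 18 mm deep, floors 10 mm above the bench, in a row at x = +22 mm, y = +40, 0, -40 mm.
- carrier_fin (a point): grip point on the carrier's upright fin, at x = -26, y = 0, z = 51 mm in the carrier's frame; carrier axes. The fin is 30 mm (x) by 12 mm (y), centred here, and rises from the block's top (28 mm) to 62 mm above the bench: pinch it across y from above to slide the carrier
- carrier_corner (a point): the carrier's lower bottle-side left corner (x = +45, y = +65, z = 0 mm in its frame), which goes to the dock's origin; carrier axes. At the start the carrier stands 15 to 120 mm short of each stop and is turned up to 18 degrees from the dock
- seat_left (a point): centre of the floor of the carrier's left pocket (y = +40 mm), empty at the start, for the tall bottle; carrier axes
- seat_mid (a point): centre of the floor of the middle pocket, which already holds the medium bottle; carrier axes
- seat_right (a point): centre of the floor of the right pocket (y = -40 mm), empty at the start, for the short bottle; carrier axes
- tall_bottle: tall bottle: amber glass cylinder 26 mm in diameter with a paper label and a white screw cap 23 mm in diameter and 16 mm high; 80 mm high in all, about 60 g; stands on the open bench left of the dock, in either of two places. Origin at the centre of its underside, z up
- mid_bottle: medium bottle: amber glass cylinder 26 mm in diameter with a paper label and a white screw cap 23 mm in diameter and 16 mm high; 66 mm high in all, about 50 g; already stands in the carrier's middle pocket and stays there. Origin at the centre of its underside, z up
- short_bottle: short bottle: amber glass cylinder 26 mm in diameter with a paper label and a white screw cap 23 mm in diameter and 16 mm high; 52 mm high in all, about 40 g; stands on the open bench left of the dock, in the other of the two places. Origin at the centre of its underside, z up
- beaker: bystander: glass beaker 70 mm wide, 90 mm high, on the right of the bench. Origin at the centre of its underside
- jar: bystander: brown glass jar 72 mm wide, 125 mm high with a black stopper, on the right. Origin at the centre of its underside
- balance: bystander: white bench balance 200 x 170 x 57 mm, fixed, far left. Origin at the centre of its underside

How it is judged:
On the way, in this order (a step that is already met when the one before it is completed fails the run):
1. all three bottles stand upright in their pockets (tall left, medium middle, short right), fully down and let go (horizontal distance between tall_bottle and seat_left below 0.006 m and z of tall_bottle in the frame of seat_left below 0.003 m and angle between each of tall_bottle, mid_bottle, short_bottle's own z axis and vertical below 0.1 rad and horizontal distance between mid_bottle and seat_mid below 0.006 m and z of mid_bottle in the frame of seat_mid below 0.003 m and horizontal distance between short_bottle and seat_right below 0.006 m and z of short_bottle in the frame of seat_right below 0.003 m and contact force between the fingers and tall_bottle below 0.3 N and contact force between the fingers and short_bottle below 0.3 N), for 0.2 s.
2. the carrier is pressed home against both stops (contact force between carrier and far_stop above 2 N and contact force between carrier and side_stop above 2 N and contact force between any of the fingers, the arm and carrier above 2 N and horizontal distance between carrier_corner and dock below 0.004 m and angle between the x axis of carrier and the x axis of dock, either way round below 0.04 rad and height (world z) of carrier below 0.004 m and angle between carrier's own z axis and vertical below 0.04 rad), for 0.2 s.
At the end, for the whole second after the job is handed in: Robot still pushes the carrier (over 2 N), which presses both stops (over 2 N each), flat, square within 0.04 rad, corner within 4 mm of the stops' corner; tall, medium, short bottles upright (0.1 rad) in left, middle, right pockets (6 mm of centre, down to 3 mm), not gripped (all of step 1 and all of step 2); the arm keeps its last pose, push and grip.
It fails at once if a bottle is knocked over (angle between any of tall_bottle, mid_bottle, short_bottle's own z axis and vertical above 0.7 rad).
It fails at once if the beaker or the jar is disturbed (distance of any of beaker, jar from where it was at the start of the episode above 0.02 m).
It fails at once if the balance is struck (contact force between the arm and balance above 3 N).
It also fails if it takes over 72 s, if anything falls off the work surface, if the arm or the gripper's body presses on something with over 40 N, if the wrist force passes 120 N, or if a joint passes its speed limit or range.

## Working session

There is one attempt and no reset: what is moved stays moved. The work goes in short steps, Python scripts to look and compute and a tool call to move; the robot and the scene stay as the last step left them, time stands still between calls to the robot, and variables do not carry over. Pictures are saved under pics/ and viewed, at most 10 in all, crops included, and the job is handed in when it is done.

Besides the shell and the picture viewer there is one more tool, called after "Request:" as name(argument=value, ...) on one line, values as JSON. carry_out: Moves the arm, as the interface text tells. Its arguments: {"type":"object","properties":{"plan":{"type":"array"},"squeeze":{"type":"number"}},"required":["plan"]}

```bash
ls; mkdir -p pics
python3 - <<'E'
from bench import monitor,cams,env
import cv2
o=monitor.get_obs();print(o,env.grasp_offset)
for n in("top","side"):
    f=cams.grab_frame(n);cv2.imwrite(f"pics/{n}0.png",f["frame"][:,:,::-1]);print(f["camera_matrix"],f["world_to_cam"])
print(cams.grab_frame("wrist")["tool_from_camera"])
E
```

```text
pics
{'t': 0.0, 'qpos': array([-1.32803502e+00,  2.87205432e-01,  1.57822636e+00,  4.13880460e-06,
        1.27855489e+00, -1.50004635e-01]), 'joint_velocities': array([ 0.00114642, -0.00034502, -0.00082721, -0.00073802,  0.00014731,
       -0.00198662]), 'effort': array([ 8.09274607e-04, -4.05979800e+01, -2.92624426e+01, -7.35828166e-05,
        5.90336698e-03,  6.87151967e-06]), 'tool_pos': array([ 0.25821615, -0.62293581,  0.22989392]), 'ee_rot': array([ 9.80778172e-01,  1.95122384e-01, -5.35167762e-05, -1.19581812e-03]), 'ft_force': array([ 0.20536627,  0.26600934, -0.176783  ]), 'wrist_torque': array([-0.03536601,  0.02361086, -0.02823965]), 'grasp_force': 0.0, 'grip_width': 0.08551588014082807} 0.0187
[[363.05800585   0.         321.07515947]
 [  0.         363.05800585 197.22184   ]
 [  0.           0.           1.        ]] [[-0.01547502 -0.99980382 -0.01236281  0.03041808]
 [-0.98165551  0.01754172 -0.18985454  0.5395741 ]
 [ 0.19003416  0.00919802 -0.98173439  0.87586035]
 [ 0.          0.          0.          1.        ]]
[[376.15212853   0.         322.75651769]
 [  0.         376.15212853 210.57646328]
 [  0.           0.           1.        ]] [[-0.91667172 -0.39956838 -0.00762004  0.49640311]
 [-0.26279151  0.61703035 -0.74176423  0.19720082]
 [ 0.30108732 -0.67795181 -0.67061745  0.9417298 ]
 [ 0.          0.          0.          1.        ]]
[[ 1.12105375e-03 -9.54358874e-01 -2.98660147e-01  7.67776599e-02]
 [ 9.99999169e-01  8.79842288e-04  9.42099314e-04 -1.84550824e-04]
 [-6.36327014e-04 -2.98660955e-01  9.54359067e-01 -1.41960766e-01]
 [ 0.00000000e+00  0.00000000e+00  0.00000000e+00  1.00000000e+00]]
```

View pics/top0.png

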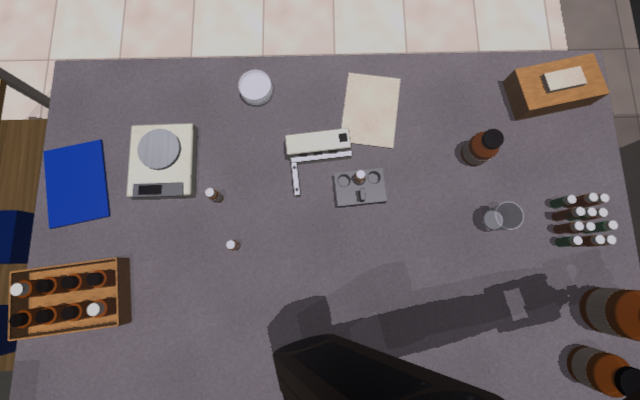

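View pics/side0.png

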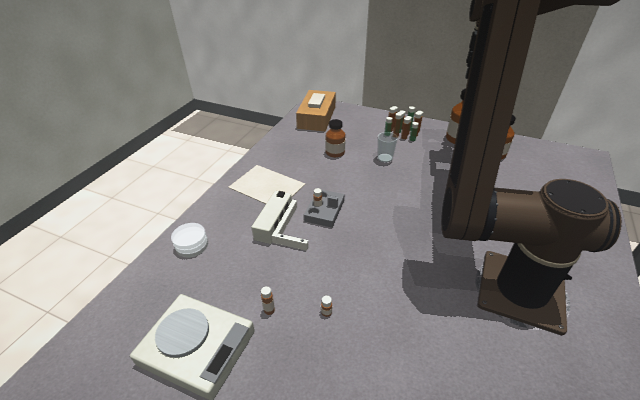

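The top view shows the tall bottle's cap at about (211,192), the short one's at (231,244), the carrier around (360,188) and the dock corner near (297,162). I'll enlarge that area for accuracy.

Run:
```python
import cv2
a=cv2.imread("pics/top0.png")
cv2.imwrite("pics/c1.png",cv2.resize(a[120:212,278:392],None,fx=7,fy=6.5,interpolation=cv2.INTER_CUBIC) if 0 else cv2.resize(a[125:210,280:394],None,fx=7,fy=7,interpolation=cv2.INTER_CUBIC))
b=cv2.imread("pics/side0.png")
t=cv2.resize(a[180:260,195:250],None,fx=7,fy=7,interpolation=cv2.INTER_CUBIC)
s=cv2.resize(b[280:322,252:342],None,fx=5,fy=5,interpolation=cv2.INTER_CUBIC)
import numpy as np
c=np.zeros((560,800,3),np.uint8);c[:560,:385]=t;s=s[:, :410];c[:s.shape[0],390:390+s.shape[1]]=s
cv2.imwrite("pics/c2.png",c)
```

```text
(no output)
```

View pics/c1.png

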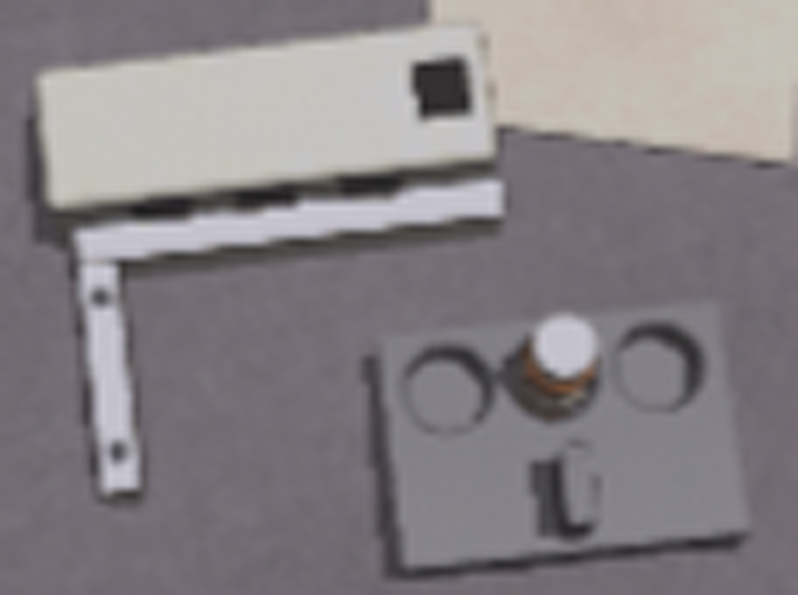

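View pics/c2.png

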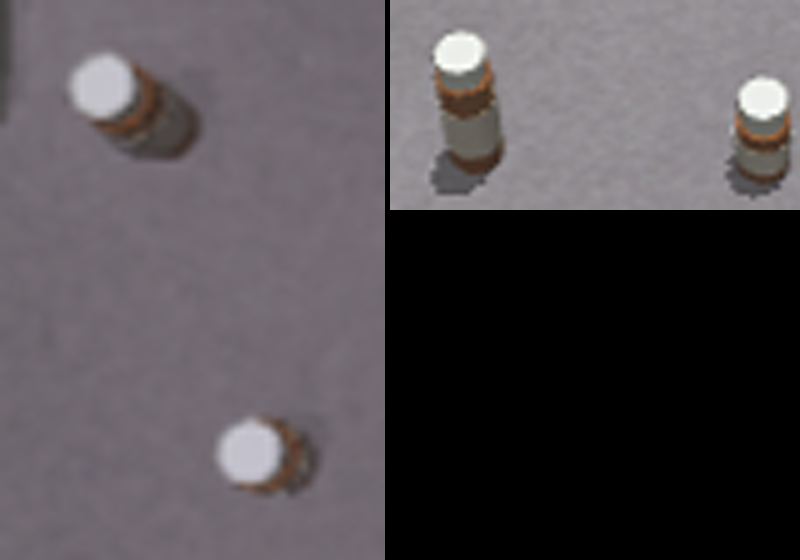

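The crop shows the carrier's top corners at (380,338), (720,302), (748,533), (400,570), the empty pocket rims at (447,390) and (659,367), the medium cap at (565,347), and the dock's inner corner at (118,262). The tall and short caps are also clear. Next I fit the poses.

```bash
cat > h.py <<'E'
import numpy as np
from scipy.optimize import least_squares
from scipy.spatial.transform import Rotation as R
K=np.array([[363.058,0,321.075],[0,363.058,197.222],[0,0,1]])
E=np.array([[-0.01547502,-0.99980382,-0.01236281,0.03041808],[-0.98165551,0.01754172,-0.18985454,0.5395741],[0.19003416,0.00919802,-0.98173439,0.87586035]])
Ks=np.array([[376.152,0,322.7565],[0,376.152,210.5765],[0,0,1]])
Es=np.array([[-0.91667172,-0.39956838,-0.00762004,0.49640311],[-0.26279151,0.61703035,-0.74176423,0.19720082],[0.30108732,-0.67795181,-0.67061745,0.9417298]])
def proj(P,K=K,E=E):
    c=E[:,:3]@np.asarray(P,float).T+E[:,3:]; p=K@c; return (p[:2]/p[2]).T
def ray(u,z,K=K,E=E):
    d=E[:,:3].T@np.linalg.solve(K,[u[0],u[1],1]); c=-E[:,:3].T@E[:,3]; return c+d*(z-c[2])/d[2]
def cr(p,off,s=7): return (np.asarray(p,float)+.5)/s-.5+np.array(off)
def place(pose,P):
    x,y,a=pose;P=np.asarray(P,float);c,s=np.cos(a),np.sin(a)
    return np.c_[x+c*P[:,0]-s*P[:,1],y+s*P[:,0]+c*P[:,1],P[:,2]]
def fit(P,px,x0,K=K,E=E):
    r=least_squares(lambda q:(proj(place(q,P),K,E)-px).ravel(),x0);return r.x,r.fun.reshape(-1,2)
E
python3 - <<'E'
from h import *
np.set_printoptions(precision=4,suppress=True)
o=(280,125)
P=np.array([[45,65,28],[45,-65,28],[-45,-65,28],[-45,65,28],[22,40,28],[22,-40,28],[22,0,76]])/1e3
px=cr([[380,338],[720,302],[748,533],[400,570],[447,390],[659,367],[565,347]],o)
print(fit(P,px,[.6,-.1,0]))
P=np.array([[0,0,30],[0,-150,30],[-90,0,30],[14,14,30],[14,-150,30],[-90,14,30]])/1e3
px=cr([[118,262],[503,215],[140,490],[75,232],[503,178],[100,495]],o)
print(fit(P,px,[.6,0,0]))
o=(195,180)
print(ray(cr([104,86],o),.08),ray(cr([251,452],o),.052))
o=(252,280)
print(ray(cr([70,50],o,5),.08,Ks,Es),ray(cr([373,97],o,5),.052,Ks,Es))
E
```

```text
(array([ 0.571 , -0.0806,  0.0839]), array([[-0.4866, -0.1718],
       [-0.4118,  0.116 ],
       [ 0.1073,  0.2501],
       [ 0.3007, -0.0621],
       [ 0.2654, -0.1553],
       [ 0.0515,  0.1243],
       [ 0.1558, -0.0985]]))
(array([0.6416, 0.087 , 0.1025]), array([[-0.4181, -0.1545],
       [ 0.3312,  0.0022],
       [ 0.0281,  0.092 ],
       [-0.0203, -0.2593],
       [-0.3672,  0.3125],
       [ 0.4369,  0.0068]]))
[0.5532 0.2993 0.08  ] [0.4246 0.2499 0.052 ]
[0.5508 0.3006 0.08  ] [0.4227 0.2519 0.052 ]
```

Request:
carry_out(plan=[[[0,0,0,0,0,-7.1,85],[0,0,0,0,0,-7.1,85],[0,0,0,0,0,-7.1,85],[0,0,0,0,0,-7.1,85],[0,0,0,0,0,-7.1,85]]])

```text
t: 0.57
tool_pos: [0.2583, -0.6233, 0.2307]
ee_rot: [0.873, 0.488, 0.0, -0.0]
ft_force: [-0.6, 0.5, 0.4]
grip_width: 0.0854
grasp_force: 0.0
```

Request:
carry_out(plan=[[[0,0,0,0,0,-7.1,85],[0,0,0,0,0,-7.1,85],[0,0,0,0,0,-7.1,85],[0,0,0,0,0,-7.1,85],[0,0,0,0,0,-7.1,85]]])

```text
t: 0.98
tool_pos: [0.2583, -0.6233, 0.2307]
ee_rot: [0.683, 0.73, 0.0, -0.0]
ft_force: [0.8, -0.1, -0.8]
grip_width: 0.0849
grasp_force: 0.0
```

Request:
carry_out(plan=[[[0,0,0,0,0,-1.3,85],[24.8,31.4,0,0,0,0,85],[24.8,31.4,0,0,0,0,85],[24.8,31.4,0,0,0,0,85],[24.8,31.4,0,0,0,0,85]]])

```text
t: 1.4
tool_pos: [0.3759, -0.5129, 0.231]
ee_rot: [0.678, 0.735, 0.0, -0.0]
ft_force: [0.9, -0.1, -0.1]
grip_width: 0.0849
grasp_force: 0.0
```

Request:
carry_out(plan=[[[24.8,31.4,0,0,0,0,85],[24.8,31.4,0,0,0,0,85],[24.8,31.4,0,0,0,0,85],[24.8,31.4,0,0,0,0,85],[24.8,31.4,0,0,0,0,85]]])

```text
t: 1.82
tool_pos: [0.5224, -0.3758, 0.2312]
ee_rot: [0.678, 0.735, 0.0, -0.0]
ft_force: [0.5, 0.0, -0.3]
grip_width: 0.0853
grasp_force: 0.0
```

Request:
carry_out(plan=[[[33.5,4.2,0,0,0,0,85],[33.5,4.2,0,0,0,0,85],[33.5,4.2,0,0,0,0,85],[33.5,4.2,0,0,0,0,85],[33.5,4.2,0,0,0,0,85]]])

```text
t: 2.23
tool_pos: [0.528, -0.2071, 0.231]
ee_rot: [0.678, 0.735, 0.0, -0.0]
ft_force: [0.5, 0.2, 0.9]
grip_width: 0.0853
grasp_force: 0.0
```

Request:
carry_out(plan=[[[33.5,4.2,0,0,0,0,85],[33.5,4.2,0,0,0,0,85],[33.5,4.2,0,0,0,0,85],[33.5,4.2,0,0,0,0,85],[33.5,4.2,0,0,0,0,85]]])

```text
t: 2.65
tool_pos: [0.5347, -0.0385, 0.2313]
ee_rot: [0.678, 0.735, 0.0, -0.0]
ft_force: [0.2, 0.9, -0.1]
grip_width: 0.0849
grasp_force: 0.0
```

```bash
cat >> h.py <<'E'
def snap(name,save):
    from bench import monitor,cams
    import cv2
    o=monitor.get_obs();f=cams.grab_frame(name);cv2.imwrite(f"pics/{save}.png",f["frame"][:,:,::-1])
    np.savez(f"pics/{save}.npz",p=o["tool_pos"],q=o["ee_rot"]); return o,f["frame"]
T=np.eye(4)
def wr(save):
    from bench import cams
    d=np.load(f"pics/{save}.npz");W=np.eye(4);W[:3,:3]=R.from_quat(d["q"]).as_matrix();W[:3,3]=d["p"]
    f=cams.grab_frame("wrist");C=np.linalg.inv(W@f["tool_from_camera"])[:3]
    return f["camera_matrix"],C
def caps(img):
    import cv2
    hsv=cv2.cvtColor(img,cv2.COLOR_RGB2HSV);m=((hsv[...,1]<40)&(hsv[...,2]>165)).astype(np.uint8)
    n,l,s,c=cv2.connectedComponentsWithStats(m);return [(c[i].round(1),s[i,2:].tolist()) for i in range(1,n) if s[i,4]>150]
E
python3 - <<'E'
from h import *
o,f=snap("wrist","w1");print(o["tool_pos"],o["ee_rot"]);print(caps(f))
K1,C=wr("w1");print(K1);print(proj([[.571,-.08,.03]],K1,C))
E
```

```text
[ 0.53473435 -0.03848302  0.23126646] [ 6.77852056e-01  7.35198333e-01  2.13944596e-05 -1.12144292e-05]
[(array([512.2, 188.7]), [190, 284, 25076]), (array([411.8,  44.3]), [25, 19, 348]), (array([439.8, 107.9]), [26, 160, 2099]), (array([377., 218.]), [21, 23, 393]), (array([626.5, 340.6]), [38, 130, 2576])]
[[312.4756202    0.         322.1908439 ]
 [  0.         312.4756202  196.34477435]
 [  0.           0.           1.        ]]
[[349.89950347 207.34255048]]
```

View pics/w1.png

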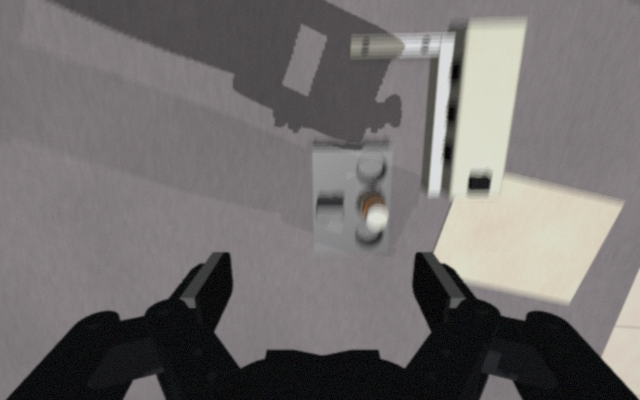

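The wrist view, slightly blurred, shows the carrier at about (352,200), with the two empty pockets near (371,165) and (369,238) and the medium cap at (377,217), where I predicted. I carry on to the tall bottle.

Request:
carry_out(plan=[[[33.5,4.5,0,0,0,0,85],[33.5,4.5,0,0,0,0,85],[33.5,4.5,0,0,0,0,85],[33.5,4.5,0,0,0,0,85],[33.5,4.5,0,0,0,0,85]]])

```text
t: 3.17
tool_pos: [0.5435, 0.1293, 0.2313]
ee_rot: [0.678, 0.735, -0.0, 0.0]
ft_force: [0.3, -0.9, -0.1]
grip_width: 0.0851
grasp_force: 0.0
```

Request:
carry_out(plan=[[[33.5,4.5,0,0,0,0,85],[33.5,4.5,0,0,0,0,85],[33.5,4.5,0,0,0,0,85],[33.5,4.5,10,0,0,0,85],[33.5,4.5,10,0,0,0,85]]])

```text
t: 3.58
tool_pos: [0.5527, 0.2985, 0.2119]
ee_rot: [0.678, 0.735, 0.001, 0.001]
ft_force: [0.3, 0.3, -0.5]
grip_width: 0.085
grasp_force: 0.0
```

Request:
carry_out(plan=[[[0,0,10,0,0,0,85],[0,0,0,0,0,0,85],[0,0,0,0,0,0,85],[0,0,0,0,0,0,85],[0,0,0,0,0,0,85]]])

```text
t: 4.0
tool_pos: [0.5527, 0.2962, 0.2023]
ee_rot: [0.678, 0.735, 0.001, 0.0]
ft_force: [0.4, -0.5, -0.1]
grip_width: 0.0847
grasp_force: 0.0
```

```bash
cat >> h.py <<'E'
def rel(p,q,t):  # world target -> mm in tool axes
    return (R.from_quat(q).as_matrix().T@(np.asarray(t)-p)*1e3).round(1)
E
python3 - <<'E'
from h import *
o,f=snap("wrist","w2");p,q=o["tool_pos"],o["ee_rot"];print(p);K1,C=wr("w2")
for c,s in caps(f):
    t=ray(c,.08,K1,C);u=ray(c,.052,K1,C);print(c,s,t.round(4),u.round(4))
print(proj([[.552,.3,.08]],K1,C),rel(p,q,[.552,.3,.03]))
E
```

```text
[0.55265474 0.29620614 0.20229485]
[471.3  57.2] [196, 126, 20373] [0.6601 0.4127 0.08  ] [0.6721 0.4169 0.052 ]
[323.1 188.3] [26, 20, 372] [0.554  0.2975 0.08  ] [0.5548 0.2896 0.052 ]
[190.2 215.7] [23, 22, 396] [0.4365 0.262  0.08  ] [0.4249 0.2503 0.052 ]
[588.  281.2] [95, 79, 5631] [0.8178 0.2254 0.08  ] [0.8465 0.2098 0.052 ]
[628.8 352.2] [31, 104, 1701] [0.8894 0.1455 0.08  ] [0.9257 0.1214 0.052 ]
[355.2 343. ] [85, 24, 909] [0.6012 0.1338 0.08  ] [0.607  0.1085 0.052 ]
[405.9 354.5] [22, 22, 305] [0.6562 0.1234 0.08  ] [0.6678 0.097  0.052 ]
[[321.02419536 185.40742185]] [  3.8  -0.6 172.3]
```

Request:
carry_out(plan=[[[2,1,34,0,0,0,85],[0,0,34,0,0,0,85],[0,0,34,0,0,0,85],[0,0,34,0,0,0,85],[0,0,22,0,0,0,85]]])

```text
t: 4.52
tool_pos: [0.5513, 0.2982, 0.0403]
ee_rot: [0.677, 0.736, -0.002, -0.001]
ft_force: [-0.9, 1.1, 0.1]
grip_width: 0.0851
grasp_force: 0.0
```

Request:
carry_out(plan=[[[0,0,14,0,0,0,85],[0,0,0,0,0,0,60],[0,0,0,0,0,0,40],[0,0,0,0,0,0,20],[0,0,0,0,0,0,15]]], squeeze=25)

```text
t: 4.93
tool_pos: [0.5546, 0.3001, 0.0321]
ee_rot: [0.677, 0.736, 0.002, 0.001]
ft_force: [-0.2, 0.1, 0.6]
grip_width: 0.0382
grasp_force: 0.0
```

Request:
carry_out(plan=[[[0,0,0,0,0,0,15],[0,0,0,0,0,0,15],[0,0,0,0,0,0,15],[0,0,0,0,0,0,15],[0,0,0,0,0,0,15]]])

```text
t: 5.35
tool_pos: [0.5541, 0.3001, 0.0316]
ee_rot: [0.677, 0.736, 0.002, 0.001]
ft_force: [-0.3, 0.3, 6.7]
grip_width: 0.0251
grasp_force: 28.1
```

Request:
carry_out(plan=[[[0,0,-10,0,0,0,15],[0,0,-30,0,0,0,15],[0,0,-40,0,0,0,15],[0,0,-40,0,0,0,15],[0,0,-30,0,0,0,15]]])

```text
t: 5.77
tool_pos: [0.5532, 0.2998, 0.1831]
ee_rot: [0.677, 0.736, 0.001, 0.001]
ft_force: [1.2, 0.5, 0.1]
grip_width: 0.0253
grasp_force: 27.6
```

Request:
carry_out(plan=[[[-14,0,0,0,0,0,15],[-28,0,0,0,0,0,15],[-28,0,0,0,0,0,15],[-28,0,0,0,0,0,15],[-28,0,0,0,0,0,15]]])

```text
t: 6.18
tool_pos: [0.5624, 0.1727, 0.1789]
ee_rot: [0.677, 0.736, -0.0, -0.0]
ft_force: [0.1, -0.4, -0.1]
grip_width: 0.0247
grasp_force: 27.6
```

Request:
carry_out(plan=[[[-28,0,0,0,0,0,15],[-28,0,0,0,0,0,15],[-28,0,0,0,0,0,15],[-28,0,0,0,0,0,15],[-20,0,0,0,0,0,15]]])

```text
t: 6.6
tool_pos: [0.5736, 0.0402, 0.1788]
ee_rot: [0.677, 0.736, -0.001, -0.0]
ft_force: [-0.6, 0.2, -0.7]
grip_width: 0.0252
grasp_force: 27.6
```

Request:
carry_out(plan=[[[-10,0,0,0,0,0,15],[0,0,0,0,0,0,15],[0,0,0,0,0,0,15],[0,0,0,0,0,0,15],[0,0,0,0,0,0,15]]])

```text
t: 7.02
tool_pos: [0.5749, 0.0337, 0.1792]
ee_rot: [0.676, 0.737, 0.0, -0.0]
ft_force: [-0.3, 0.5, -0.7]
grip_width: 0.0254
grasp_force: 27.6
```

Run:
```python
from h import *
import cv2
o,f=snap("wrist","w3");p,q=o["tool_pos"],o["ee_rot"];print(p,q,o["grip_width"]);K1,C=wr("w3")
from h import *
P=place([.571,-.0806,.0839],np.array([[45,65,28],[45,-65,28],[-45,-65,28],[-45,65,28],[22,40,28],[22,-40,28],[22,0,76]])/1e3)
u=proj(P,K1,C);print(u.round(1))
lo=np.array([u[:,0].mean()-80,u[:,1].mean()-60]).astype(int).clip(0,[480,280]);print(lo)
cv2.imwrite("pics/w3c.png",cv2.resize(f[lo[1]:lo[1]+120,lo[0]:lo[0]+160,::-1],None,fx=5,fy=5,interpolation=cv2.INTER_CUBIC))
```

```text
[0.57488787 0.03374992 0.17918267] [ 6.76283259e-01  7.36641623e-01  2.08637293e-05 -2.69229138e-04] 0.025404144142994627
[[352.7 227.9]
 [349.1 333.3]
 [270.1 333.1]
 [264.  227.6]
 [329.8 250. ]
 [329.1 314.8]
 [330.5 312.7]]
[237 225]
```

View pics/w3c.png

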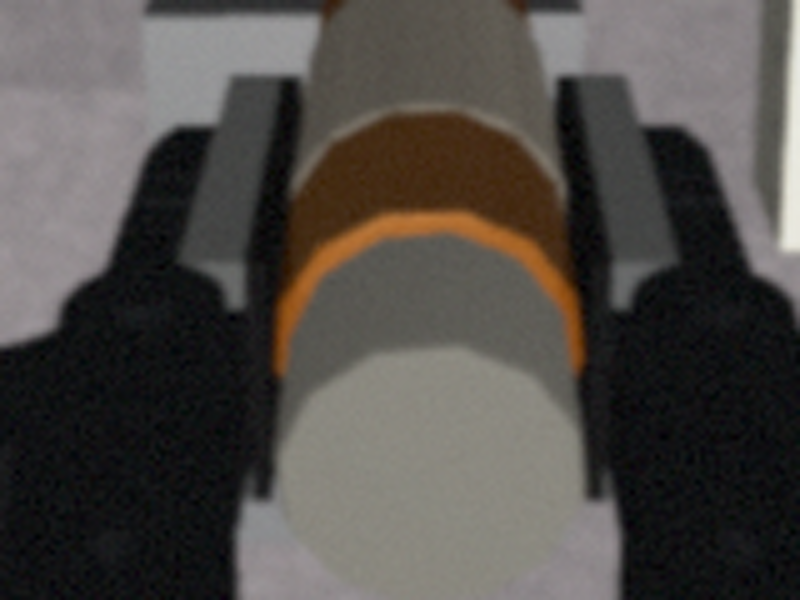

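The held bottle hides most of the carrier. The left end's top corners still show, at crop (147,13) and (583,10), about 1 mm from the prediction, and the cap centre is at (430,475).

Run:
```python
from h import *
d=np.load("pics/w3.npz");p,q=d["p"],d["q"];K1,C=wr("w3");o=(237,225)
cap=ray(cr([430,475],o,5),p[2]+.0484,K1,C);print("cap rel mm",rel(p,q,cap))
a=ray(cr([147,13],o,5),.028,K1,C);b=ray(cr([583,10],o,5),.028,K1,C);print(a,b,np.linalg.norm(a-b))
m=(a+b)/2;print("edge ang",np.arctan2(*(b-a)[1::-1]))
for pose in ([.571,-.0806,.0839],[.5723,-.0797,.0839]):
    e=place(pose,[[0,.065,.028],[.022,.04,.01],[.022,-.04,.01]]);print(e,m,rel(p,q,e[1]),rel(p,q,e[2]))
```

```text
cap rel mm [  1.    0.7 -48.4]
[ 0.52269433 -0.01897077  0.028     ] [ 0.61074247 -0.01064866  0.028     ] 0.08844055628162674
edge ang 0.09423776977219714
[[ 0.5655529  -0.01582864  0.028     ]
 [ 0.58957055 -0.03889707  0.01      ]
 [ 0.59627468 -0.11861566  0.01      ]] [ 0.5667184  -0.01480971  0.028     ] [-73.7   8.5 169.1] [-153.7    8.4  169.1]
[[ 0.5668529  -0.01492864  0.028     ]
 [ 0.59087055 -0.03799707  0.01      ]
 [ 0.59757468 -0.11771566  0.01      ]] [ 0.5667184  -0.01480971  0.028     ] [-72.9   9.9 169.1] [-152.9    9.7  169.1]
```

Request:
carry_out(plan=[[[-20,2,0,0,0,0,15],[-30,4,0,0,0,0,15],[-20,3,0,0,0,0,15],[-3.5,0,0,0,0,0,15],[0,0,25,0,0,0,15]]])

```text
t: 7.58
tool_pos: [0.5943, -0.0416, 0.16]
ee_rot: [0.677, 0.736, 0.003, 0.005]
ft_force: [0.4, 0.6, 0.3]
grip_width: 0.0249
grasp_force: 27.6
```

Request:
carry_out(plan=[[[0,0,30,0,0,0,15],[0,0,30,0,0,0,15],[0,0,20,0,0,0,15],[0,0,5,0,0,0,15],[0,0,0,0,0,0,15]]])

```text
t: 8.0
tool_pos: [0.5887, -0.0389, 0.0673]
ee_rot: [0.677, 0.736, -0.001, -0.002]
ft_force: [0.2, -0.1, -0.5]
grip_width: 0.0254
grasp_force: 27.5
```

Request:
carry_out(plan=[[[0,0,3,0,0,0,15],[0,0,3,0,0,0,15],[0,0,3,0,0,0,15],[0,0,2,0,0,0,15],[0,0,0,0,0,0,15]]])

```text
t: 8.42
tool_pos: [0.5904, -0.04, 0.0586]
ee_rot: [0.677, 0.736, 0.0, 0.0]
ft_force: [0.1, -0.7, -1.0]
grip_width: 0.0251
grasp_force: 27.5
```

Request:
carry_out(plan=[[[1,0,2,0,0,0,15],[0,0,3,0,0,0,15],[0,0,3,0,0,0,15],[0,0,3,0,0,0,15],[0,0,0,0,0,0,15]]])

```text
t: 8.83
tool_pos: [0.5895, -0.0389, 0.0463]
ee_rot: [0.677, 0.736, -0.0, -0.001]
ft_force: [-0.9, 0.9, 0.2]
grip_width: 0.025
grasp_force: 27.5
```

Request:
carry_out(plan=[[[0,0,2,0,0,0,15],[0,0,2,0,0,0,15],[0,0,1,0,0,0,15],[0,0,0,0,0,0,15],[0,0,0,0,0,0,15]]])

```text
t: 9.25
tool_pos: [0.5902, -0.039, 0.0423]
ee_rot: [0.677, 0.736, -0.0, -0.0]
ft_force: [0.2, 0.6, -0.4]
grip_width: 0.0254
grasp_force: 27.5
```

Request:
carry_out(plan=[[[0,0,0.5,0,0,0,15],[0,0,0,0,0,0,30],[0,0,0,0,0,0,36],[0,0,0,0,0,0,44],[0,0,0,0,0,0,50]]])

```text
t: 9.67
tool_pos: [0.5903, -0.0391, 0.042]
ee_rot: [0.677, 0.736, 0.0, 0.0]
ft_force: [-1.0, -0.1, 0.1]
grip_width: 0.05
grasp_force: 0.0
```

Request:
carry_out(plan=[[[0,0,0,0,0,0,55],[0,0,-5,0,0,0,55],[0,0,-20,0,0,0,55],[0,0,-35,0,0,0,55],[0,0,-35,0,0,0,55]]])

```text
t: 10.08
tool_pos: [0.5889, -0.0387, 0.1366]
ee_rot: [0.677, 0.736, -0.001, -0.002]
ft_force: [0.8, -0.3, 0.4]
grip_width: 0.0554
grasp_force: 0.0
```

Request:
carry_out(plan=[[[0,0,-35,0,0,0,85],[30,-10,-15,0,0,0,85],[33,-14,0,0,0,0,85],[33,-14,0,0,0,0,85],[33,-14,0,0,0,0,85]]])

```text
t: 10.5
tool_pos: [0.5271, 0.0861, 0.188]
ee_rot: [0.677, 0.736, 0.001, 0.001]
ft_force: [-0.2, 0.2, -0.2]
grip_width: 0.0851
grasp_force: 0.0
```

Run:
```python
from h import *
import cv2
o,f=snap("wrist","w4");p,q=o["tool_pos"],o["ee_rot"];print(p,q,o["grip_width"]);K1,C=wr("w4")
g=snap("side","s4")[1]
P=place([.5723,-.0797,.087],np.array([[45,65,28],[45,-65,28],[-45,-65,28],[-45,65,28],[22,40,28],[22,-40,28],[22,0,76],[22,40,90]])/1e3)
u=proj(P,K1,C);print(u.round(1));print(caps(f))
print("tall",*[ray(c,.09,K1,C).round(4) for c,s in caps(f)],"mid",*[ray(c,.076,K1,C).round(4) for c,s in caps(f)])
cv2.imwrite("pics/s4c.png",cv2.resize(g[160:260,240:370,::-1],None,fx=6,fy=6,interpolation=cv2.INTER_CUBIC))
```

```text
[0.52707468 0.08611979 0.18803014] [6.77232557e-01 7.35768406e-01 6.84385766e-04 6.69380639e-04] 0.08507716439470205
[[390.8 271.1]
 [384.1 365.2]
 [310.3 365.5]
 [308.6 271.4]
 [368.9 290.9]
 [366.1 348.7]
 [374.1 353. ]
 [378.5 330.1]]
[(array([510.8, 254.6]), [169, 190, 10747]), (array([411.6, 192.7]), [106, 93, 2607]), (array([375.3, 332.7]), [29, 42, 703]), (array([635.2, 380.7]), [12, 39, 265]), (array([500.6, 383.2]), [31, 17, 322])]
tall [0.6929 0.0489 0.09  ] [0.5989 0.0966 0.09  ] [ 0.5882 -0.0411  0.09  ] [ 0.8522 -0.0771  0.09  ] [ 0.7202 -0.0912  0.09  ] mid [0.7029 0.0423 0.076 ] [0.6034 0.0927 0.076 ] [ 0.5921 -0.053   0.076 ] [ 0.8716 -0.0911  0.076 ] [ 0.7318 -0.106   0.076 ]
```

View pics/w4.png

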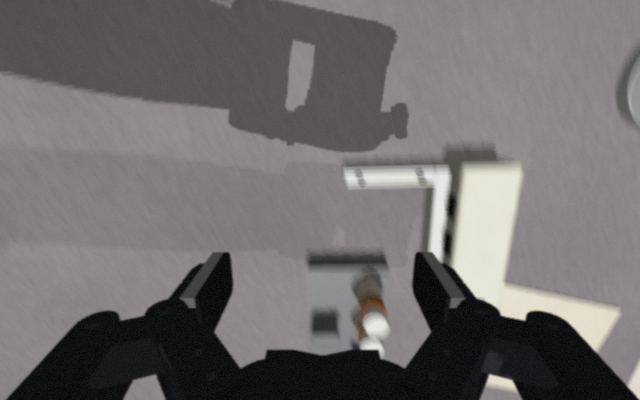

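The tall bottle stands upright in the left pocket: cap at about (376,326), and the medium cap behind it at (370,348). Next, the short bottle.

Request:
carry_out(plan=[[[34,-17.5,0,0,0,0,85],[34,-17.5,0,0,0,0,85],[34,-17.5,0,0,0,0,85],[34,-17.5,0,0,0,0,85],[34,-17.5,0,0,0,0,85]]])

```text
t: 11.07
tool_pos: [0.4262, 0.2476, 0.1873]
ee_rot: [0.678, 0.735, 0.0, 0.0]
ft_force: [0.7, 0.7, 0.5]
grip_width: 0.0852
grasp_force: 0.0
```

Request:
carry_out(plan=[[[0,0,0,0,0,0,85],[0,0,0,0,0,0,85],[0,0,0,0,0,0,85],[0,0,0,0,0,0,85],[0,0,0,0,0,0,85]]])

```text
t: 11.48
tool_pos: [0.4273, 0.246, 0.1869]
ee_rot: [0.678, 0.735, 0.0, 0.0]
ft_force: [-0.5, -0.7, 0.3]
grip_width: 0.0849
grasp_force: 0.0
```

Run:
```python
from h import *
o,f=snap("wrist","w5");p,q=o["tool_pos"],o["ee_rot"];print(p,q);K1,C=wr("w5")
for c,s in caps(f):
    t=ray(c,.052,K1,C)
    if np.linalg.norm(t[:2]-[.424,.251])<.03: print(c,s,t,rel(p,q,t))
print(rel(p,q,[.4237,.251,.0253]))
```

```text
[0.42726345 0.24597378 0.18688292] [6.77774585e-01 7.35269736e-01 8.66756744e-06 1.63733679e-04]
[319.3 181.6] [26, 24, 451] [0.42484054 0.24972745 0.052     ] [  4.   -2.1 134.9]
[  5.3  -3.2 161.6]
```

Request:
carry_out(plan=[[[4.5,-2.5,30,0,0,0,85],[0,0,34,0,0,0,85],[0,0,34,0,0,0,85],[0,0,34,0,0,0,85],[0,0,20,0,0,0,85]]])

```text
t: 12.0
tool_pos: [0.4215, 0.2501, 0.0313]
ee_rot: [0.677, 0.736, -0.002, -0.001]
ft_force: [-1.0, 0.4, 0.6]
grip_width: 0.0849
grasp_force: 0.0
```

Request:
carry_out(plan=[[[0,0,8,0,0,0,85],[0,0,0,0,0,0,60],[0,0,0,0,0,0,40],[0,0,0,0,0,0,20],[0,0,0,0,0,0,15]]], squeeze=25)

```text
t: 12.42
tool_pos: [0.425, 0.252, 0.0289]
ee_rot: [0.677, 0.736, 0.002, 0.001]
ft_force: [-0.4, 0.0, 0.5]
grip_width: 0.0386
grasp_force: 0.0
```

Request:
carry_out(plan=[[[0,0,0,0,0,0,15],[0,0,0,0,0,0,15],[0,0,0,0,0,0,15],[0,0,0,0,0,0,15],[0,0,0,0,0,0,15]]])

```text
t: 12.83
tool_pos: [0.4246, 0.252, 0.0286]
ee_rot: [0.677, 0.736, 0.001, 0.001]
ft_force: [-0.9, -1.0, 6.3]
grip_width: 0.0243
grasp_force: 24.5
```

Request:
carry_out(plan=[[[0,0,-10,0,0,0,15],[0,0,-30,0,0,0,15],[0,0,-40,0,0,0,15],[0,0,-40,0,0,0,15],[0,0,-30,0,0,0,15]]])

```text
t: 13.25
tool_pos: [0.4237, 0.2518, 0.1806]
ee_rot: [0.677, 0.736, 0.001, 0.001]
ft_force: [0.9, 1.0, 0.1]
grip_width: 0.0245
grasp_force: 24.7
```

Request:
carry_out(plan=[[[-17,6.3,0,0,0,0,15],[-34,12.6,0,0,0,0,15],[-34,12.6,0,0,0,0,15],[-34,12.6,0,0,0,0,15],[-34,12.6,0,0,0,0,15]]])

```text
t: 13.67
tool_pos: [0.4927, 0.1025, 0.1775]
ee_rot: [0.677, 0.736, 0.0, 0.0]
ft_force: [0.3, 0.8, -1.0]
grip_width: 0.0242
grasp_force: 24.7
```

Request:
carry_out(plan=[[[-34,12.6,0,0,0,0,15],[-34,12.6,0,0,0,0,15],[-34,12.6,0,0,0,0,15],[-34,12.6,0,0,0,0,15],[-34,12.6,0,0,0,0,15]]])

```text
t: 14.08
tool_pos: [0.5697, -0.0619, 0.1772]
ee_rot: [0.677, 0.736, 0.0, -0.0]
ft_force: [0.9, 0.4, 0.6]
grip_width: 0.0246
grasp_force: 24.7
```

Request:
carry_out(plan=[[[-34,12.6,0,0,0,0,15],[-20,7,0,0,0,0,15],[-5,2,0,0,0,0,15],[0,0,0,0,0,0,15],[0,0,0,0,0,0,15]]])

```text
t: 14.5
tool_pos: [0.5955, -0.1166, 0.1766]
ee_rot: [0.677, 0.736, 0.0, -0.001]
ft_force: [0.2, 0.9, -0.7]
grip_width: 0.024
grasp_force: 24.7
```

Run:
```python
from h import *
import cv2
o,f=snap("wrist","w6");p,q=o["tool_pos"],o["ee_rot"];print(p,q,o["grip_width"]);K1,C=wr("w6")
print(rel(p,q,[.5973,-.1182,.0386]))
print(proj([p+[0,0,.0234]],K1,C));print([c for c in caps(f)])
cv2.imwrite("pics/w6c.png",cv2.resize(f[220:340,242:402,::-1],None,fx=5,fy=5,interpolation=cv2.INTER_CUBIC))
```

```text
[ 0.59547555 -0.11655859  0.17663529] [ 6.76895798e-01  7.36078503e-01  3.36361666e-06 -7.18771185e-04] 0.02401892718548796
[ -1.9   1.8 138. ]
[[320.83890149 282.67757425]]
[(array([409. ,  21.9]), [17, 50, 649]), (array([503.8, 160.2]), [241, 276, 34302]), (array([405.3,  97.9]), [17, 47, 612]), (array([622.4, 356.4]), [49, 123, 3271])]
```

View pics/w6c.png

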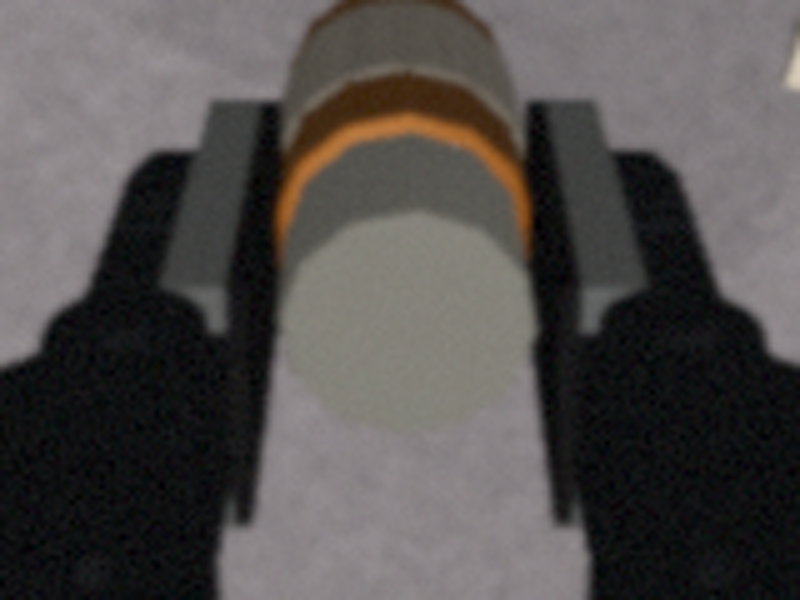

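Request:
carry_out(plan=[[[-1.9,1.5,10,0,0,0,15],[0,0,30,0,0,0,15],[0,0,30,0,0,0,15],[0,0,30,0,0,0,15],[0,0,12,0,0,0,15]]])

```text
t: 15.02
tool_pos: [0.5943, -0.1169, 0.0595]
ee_rot: [0.676, 0.737, -0.002, -0.004]
ft_force: [-0.9, -0.2, -0.8]
grip_width: 0.0243
grasp_force: 24.7
```

Request:
carry_out(plan=[[[0,0,3,0,0,0,15],[0,0,2,0,0,0,15],[0,0,2,0,0,0,15],[0,0,2,0,0,0,15],[0,0,0,0,0,0,15]]])

```text
t: 15.43
tool_pos: [0.5988, -0.1194, 0.0573]
ee_rot: [0.677, 0.736, 0.001, 0.001]
ft_force: [-0.4, 0.3, 0.2]
grip_width: 0.0247
grasp_force: 24.7
```

Request:
carry_out(plan=[[[0,0,3,0,0,0,15],[0,0,2,0,0,0,15],[0,0,2,0,0,0,15],[0,0,2,0,0,0,15],[0,0,0,0,0,0,15]]])

```text
t: 15.85
tool_pos: [0.5973, -0.119, 0.0462]
ee_rot: [0.677, 0.736, -0.0, -0.0]
ft_force: [0.7, -1.2, -1.3]
grip_width: 0.0242
grasp_force: 24.7
```

Request:
carry_out(plan=[[[0,0,3,0,0,0,15],[0,0,2,0,0,0,15],[0,0,1,0,0,0,15],[0,0,1,0,0,0,15],[0,0,0,0,0,0,15]]])

```text
t: 16.27
tool_pos: [0.5975, -0.119, 0.0395]
ee_rot: [0.677, 0.736, -0.0, -0.0]
ft_force: [0.3, 0.2, -0.8]
grip_width: 0.0243
grasp_force: 24.7
```

Request:
carry_out(plan=[[[0,0,0,0,0,0,15],[0,0,0,0,0,0,30],[0,0,0,0,0,0,36],[0,0,0,0,0,0,44],[0,0,0,0,0,0,50]]])

```text
t: 16.68
tool_pos: [0.5978, -0.1191, 0.04]
ee_rot: [0.677, 0.736, 0.0, 0.0]
ft_force: [-1.0, -0.4, -0.4]
grip_width: 0.0496
grasp_force: 0.0
```

Request:
carry_out(plan=[[[0,0,0,0,0,0,55],[0,0,-5,0,0,0,55],[0,0,-20,0,0,0,55],[0,0,-35,0,0,0,55],[0,0,-35,0,0,0,55]]])

```text
t: 17.1
tool_pos: [0.5965, -0.1186, 0.1345]
ee_rot: [0.677, 0.736, -0.001, -0.002]
ft_force: [1.0, 0.1, 0.6]
grip_width: 0.0553
grasp_force: 0.0
```

Request:
carry_out(plan=[[[0,0,-30,0,0,0,60],[30,-12,-25,0,0,0,60],[33,-12,-10,0,0,0,60],[33,-12,0,0,0,0,60],[33,-12,0,0,0,0,60]]])

```text
t: 17.52
tool_pos: [0.5391, 0.0063, 0.202]
ee_rot: [0.677, 0.736, 0.001, 0.002]
ft_force: [0.8, 0.8, 0.2]
grip_width: 0.0599
grasp_force: 0.0
```

Request:
carry_out(plan=[[[20,0,0,0,0,0,60],[0,0,0,0,0,0,60],[0,0,0,0,0,0,60],[0,0,0,0,0,0,60],[0,0,0,0,0,0,60]]])

```text
t: 17.93
tool_pos: [0.5378, 0.0244, 0.2]
ee_rot: [0.677, 0.736, -0.0, 0.0]
ft_force: [-0.4, 0.4, 0.9]
grip_width: 0.0601
grasp_force: 0.0
```

Run:
```python
from h import *
import cv2
o,f=snap("wrist","w7");p,q=o["tool_pos"],o["ee_rot"];print(p,q);K1,C=wr("w7")
P=place([.5723,-.0797,.087],np.array([[45,65,28],[45,-65,28],[-45,-65,28],[-45,65,28],[-26,0,62],[22,-40,62],[22,0,76],[22,40,90]])/1e3)
print(proj(P,K1,C).round(1));print(proj(place([.6416,.087,.1025],[[0,0,.03],[0,-.15,.03],[-.09,0,.03]]),K1,C).round(1))
cv2.imwrite("pics/w7c.png",cv2.resize(f[90:340,250:510,::-1],None,fx=3,fy=3,interpolation=cv2.INTER_CUBIC)[:600])
g=snap("side","s7")[1]
```

```text
[0.53782932 0.02436579 0.19995803] [ 6.77262684e-01  7.35741265e-01 -4.90869659e-05  2.10245394e-04]
[[387.4 213.8]
 [381.  315.7]
 [305.7 315.9]
 [303.4 214. ]
 [321.3 284.8]
 [366.4 317.2]
 [369.9 292.7]
 [374.  263.9]]
[[433.2 123. ]
 [421.4 260.4]
 [340.8 124.7]]
```

View pics/w7c.png

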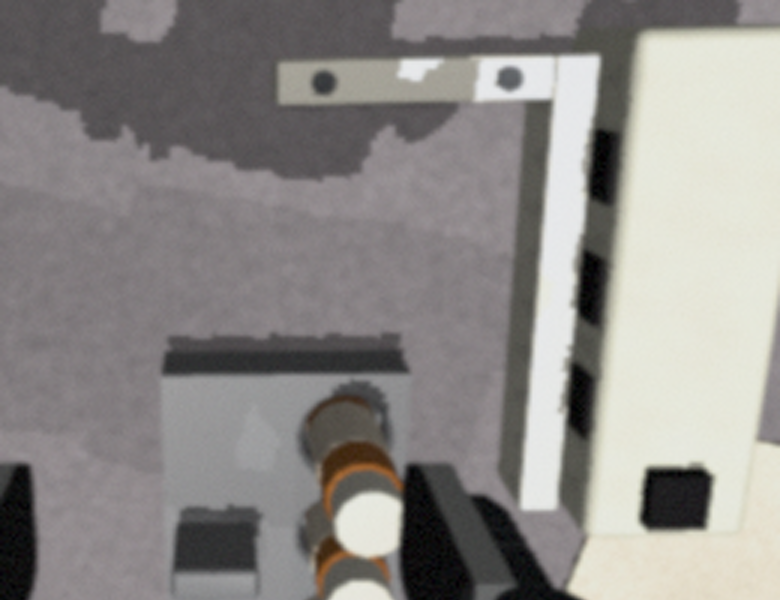

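This clear view shows the dock's inner corner at crop (552,100), the carrier's left end at (162,373)–(408,373), and the fin near (215,570). The tall and medium bottles are upright in their pockets, and the fits agree to about 1 px. I now turn the tool a quarter turn and go to the fin.

Request:
carry_out(plan=[[[0,0,0,0,0,6.9,60],[0,0,0,0,0,6.9,60],[0,0,0,0,0,6.9,60],[0,0,0,0,0,6.9,60],[0,0,0,0,0,6.9,60]]])

```text
t: 18.5
tool_pos: [0.5376, 0.0247, 0.1997]
ee_rot: [0.866, 0.499, -0.0, -0.0]
ft_force: [0.6, -0.5, -0.4]
grip_width: 0.06
grasp_force: 0.0
```

Request:
carry_out(plan=[[[0,0,0,0,0,6.9,60],[0,0,0,0,0,6.9,60],[0,0,0,0,0,6.9,60],[0,0,0,0,0,6.9,60],[0,0,0,0,0,6.9,60]]])

```text
t: 18.92
tool_pos: [0.5376, 0.0247, 0.1997]
ee_rot: [0.976, 0.22, -0.0, -0.0]
ft_force: [0.6, -0.0, 0.2]
grip_width: 0.06
grasp_force: 0.0
```

Request:
carry_out(plan=[[[0,0,0,0,0,6.9,60],[0,0,0,0,0,6.9,60],[0,0,0,0,0,6.9,60],[0,20,0,0,0,0,60],[0,30,0,0,0,0,60]]])

```text
t: 19.33
tool_pos: [0.5418, -0.0239, 0.1997]
ee_rot: [0.999, 0.046, -0.0, -0.0]
ft_force: [-0.2, 0.4, 0.7]
grip_width: 0.0596
grasp_force: 0.0
```

Request:
carry_out(plan=[[[-1,30,0,0,0,0,60],[0,20,0,0,0,0,60],[0,6,0,0,0,0,60],[0,0,0,0,0,0,60],[0,0,0,0,0,0,60]]])

```text
t: 19.75
tool_pos: [0.5457, -0.0804, 0.1996]
ee_rot: [0.999, 0.044, -0.0, -0.0]
ft_force: [0.5, -1.0, 0.3]
grip_width: 0.0598
grasp_force: 0.0
```

Run:
```python
from h import *
o,f=snap("wrist","w8");p,q=o["tool_pos"],o["ee_rot"];print(p,q,2*np.arctan2(q[1],q[0]));print(rel(p,q,[.546,-.082,.034]));K1,C=wr("w8")
g=snap("side","s8")[1]
import cv2
a=cv2.resize(f[60:300,200:440,::-1],None,fx=1.65,fy=1.65);b=cv2.resize(g[160:260,270:370,::-1],(396,396),interpolation=cv2.INTER_CUBIC)
cv2.imwrite("pics/w8c.png",np.hstack([a,b]))
```

```text
[ 0.54574632 -0.08039876  0.19958513] [ 9.99035992e-01  4.38962386e-02 -2.47021469e-04 -3.82606202e-04] 0.08782070510388719
[  0.2   1.7 165.6]
```

View pics/w8c.png

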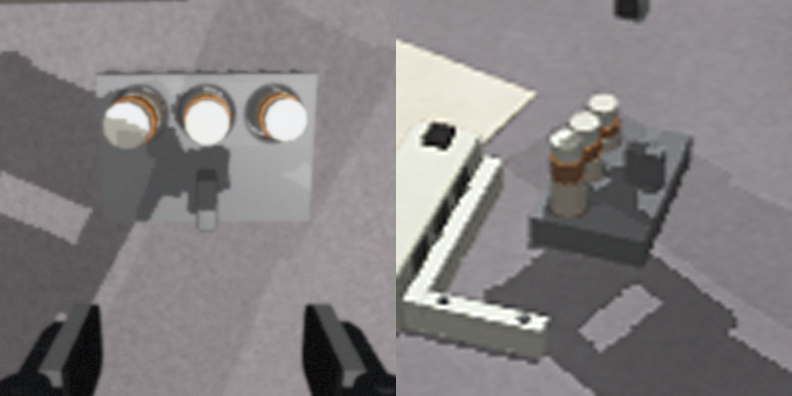

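All three bottles stand upright in their pockets, caps at (127,122), (206,118) and (283,118). The fin, at (206,215), lies midway between the fingers. I descend and pinch it.

Request:
carry_out(plan=[[[0,1.5,20,0,0,0,60],[0,0,35,0,0,0,60],[0,0,35,0,0,0,60],[0,0,30,0,0,0,60],[0,0,20,0,0,0,60]]])

```text
t: 20.32
tool_pos: [0.544, -0.08, 0.0565]
ee_rot: [0.999, 0.045, -0.002, -0.001]
ft_force: [-0.2, -0.8, -0.1]
grip_width: 0.0599
grasp_force: 0.0
```

Request:
carry_out(plan=[[[0,0,15,0,0,0,60],[0,0,8,0,0,0,60],[0,0,0,0,0,0,60],[0,0,0,0,0,0,50],[0,0,0,0,0,0,40]]])

```text
t: 20.73
tool_pos: [0.5472, -0.0818, 0.0383]
ee_rot: [0.999, 0.045, 0.001, 0.0]
ft_force: [1.3, -1.1, 0.1]
grip_width: 0.0407
grasp_force: 0.0
```

Request:
carry_out(plan=[[[0,0,0,0,0,0,30],[0,0,0,0,0,0,22],[0,0,0,0,0,0,16],[0,0,0,0,0,0,10],[0,0,0,0,0,0,5]]], squeeze=40)

```text
t: 21.15
tool_pos: [0.5466, -0.0821, 0.0378]
ee_rot: [0.999, 0.045, 0.001, 0.0]
ft_force: [-1.2, -0.2, 5.2]
grip_width: 0.0113
grasp_force: 40.0
```

Request:
carry_out(plan=[[[0,0,0,0,0,0,4],[0,0,0,0,0,0,4],[0,0,0,0,0,0,4],[0,0,0,0,0,0,4],[0,0,0,0,0,0,4]]])

```text
t: 21.57
tool_pos: [0.5466, -0.0821, 0.0378]
ee_rot: [0.999, 0.045, 0.001, 0.0]
ft_force: [-1.5, -0.3, 5.6]
grip_width: 0.0113
grasp_force: 40.2
```

Request:
carry_out(plan=[[[1.5,-4,0,0,0,-0.3,4],[3.5,-8,0,0,0,-0.3,4],[4,-10,0,0,0,-0.4,4],[4,-10,0,0,0,0,4],[4,-10,0,0,0,0,4]]])

```text
t: 21.98
tool_pos: [0.5597, -0.0385, 0.0378]
ee_rot: [0.999, 0.053, 0.001, 0.001]
ft_force: [-1.5, -2.9, 4.8]
grip_width: 0.0115
grasp_force: 40.2
```

Request:
carry_out(plan=[[[4,-10,0,0,0,0,4],[4,-10,0,0,0,0,4],[4,-10,0,0,0,0,4],[4,-10,0,0,0,0,4],[2,-5,0,0,0,0,4]]])

```text
t: 22.4
tool_pos: [0.5729, 0.0089, 0.0378]
ee_rot: [0.999, 0.054, 0.001, 0.001]
ft_force: [-1.4, -3.5, 6.4]
grip_width: 0.0111
grasp_force: 40.2
```

Request:
carry_out(plan=[[[0,0,0,0,0,0,4],[0,0,0,0,0,0,4],[0,0,0,0,0,0,4],[0,0,0,0,0,0,4],[0,0,0,0,0,0,4]]])

```text
t: 22.82
tool_pos: [0.5731, 0.0097, 0.0378]
ee_rot: [0.999, 0.053, 0.002, -0.001]
ft_force: [0.9, 2.2, 5.5]
grip_width: 0.0114
grasp_force: 40.1
```

Run:
```python
from h import *
from bench import monitor
o=monitor.get_obs();p,q=o["tool_pos"],o["ee_rot"];print(p,q,2*np.arctan2(q[1],q[0]),o["ft_force"],o["wrist_torque"]);print(rel(p,q,[.578,.0148,p[2]]))
```

```text
[0.57306791 0.00966749 0.03781623] [ 9.98575302e-01  5.33347068e-02  1.53251363e-03 -6.53099491e-04] 0.10672019856897227 [0.85739518 2.20441115 5.45990331] [ 0.36073549 -0.09343952 -0.00208568]
[ 5.5 -4.6  0. ]
```

Request:
carry_out(plan=[[[1,0,0,0,0,0,4],[1,0,0,0,0,0,4],[1,0,0,0,0,0,4],[1,0,0,0,0,0,4],[0,0,0,0,0,0,4]]])

```text
t: 23.23
tool_pos: [0.5756, 0.0095, 0.0378]
ee_rot: [0.999, 0.054, -0.001, -0.0]
ft_force: [-3.9, 0.6, 8.9]
grip_width: 0.0111
grasp_force: 40.7
```

Request:
carry_out(plan=[[[0,-1,0,0,0,0,4],[0,-1,0,0,0,0,4],[0,-1,0,0,0,0,4],[0,-0.5,0,0,0,0,4],[0,0,0,0,0,0,4]]])

```text
t: 23.65
tool_pos: [0.5764, 0.012, 0.0378]
ee_rot: [0.999, 0.053, 0.001, 0.001]
ft_force: [-0.7, -3.0, 5.6]
grip_width: 0.0112
grasp_force: 40.2
```

Request:
carry_out(plan=[[[0.5,0,0,0,0,0,4],[0.5,0,0,0,0,0,4],[0.5,0,0,0,0,0,4],[0,0,0,0,0,0,4],[0,0,0,0,0,0,4]]])

```text
t: 24.07
tool_pos: [0.577, 0.0123, 0.0379]
ee_rot: [0.999, 0.053, -0.0, 0.0]
ft_force: [-4.1, -2.0, 9.0]
grip_width: 0.011
grasp_force: 40.5
```

Request:
carry_out(plan=[[[0.5,0,0,0,0,0,4],[0.5,0,0,0,0,0,4],[0.5,0,0,0,0,0,4],[0,0,0,0,0,0,4],[0,0,0,0,0,0,4]]])

```text
t: 24.48
tool_pos: [0.5782, 0.0128, 0.0378]
ee_rot: [0.999, 0.054, -0.001, 0.0]
ft_force: [-3.8, -0.6, 9.2]
grip_width: 0.0116
grasp_force: 40.6
```

Request:
carry_out(plan=[[[0,-0.7,0,0,0,0,4],[0,-0.7,0,0,0,0,4],[0,-0.6,0,0,0,0,4],[0,0,0,0,0,0,4],[0,0,0,0,0,0,4]]])

```text
t: 24.9
tool_pos: [0.579, 0.0143, 0.0378]
ee_rot: [0.999, 0.053, 0.001, 0.001]
ft_force: [-0.6, -2.8, 6.6]
grip_width: 0.0114
grasp_force: 40.2
```

Request:
carry_out(plan=[[[0,-0.7,0,0,0,0,4],[0,-0.7,0,0,0,0,4],[0,-0.6,0,0,0,0,4],[0,0,0,0,0,0,4],[0,0,0,0,0,0,4]]])

```text
t: 25.32
tool_pos: [0.5791, 0.015, 0.0378]
ee_rot: [0.999, 0.054, 0.001, 0.002]
ft_force: [-1.0, -6.8, 5.8]
grip_width: 0.0113
grasp_force: 40.2
```

Request:
carry_out(plan=[[[0.6,0,0,0,0,0,4],[0.6,0,0,0,0,0,4],[0.6,0,0,0,0,0,4],[0,0,0,0,0,0,4],[0,0,0,0,0,0,4]]])

```text
t: 25.73
tool_pos: [0.5793, 0.015, 0.0379]
ee_rot: [0.999, 0.054, -0.001, 0.002]
ft_force: [-6.0, -8.3, 9.4]
grip_width: 0.0115
grasp_force: 40.8
```

Request:
carry_out(plan=[[[0.6,0,0,0,0,0,4],[0.6,0,0,0,0,0,4],[0.6,0,0,0,0,0,4],[0,0,0,0,0,0,4],[0,0,0,0,0,0,4]]])

```text
t: 26.15
tool_pos: [0.5793, 0.015, 0.0378]
ee_rot: [0.999, 0.054, -0.004, 0.002]
ft_force: [-11.6, -8.8, 13.1]
grip_width: 0.0113
grasp_force: 41.5
```

Request:
carry_out(plan=[[[0,-0.5,0,0,0,0,4],[0,-0.5,0,0,0,0,4],[0,0,0,0,0,0,4],[0,0,0,0,0,0,4],[0,0,0,0,0,0,4]]])

```text
t: 26.57
tool_pos: [0.5792, 0.015, 0.0378]
ee_rot: [0.999, 0.054, -0.004, 0.003]
ft_force: [-10.8, -12.7, 13.3]
grip_width: 0.0114
grasp_force: 41.4
```

Request:
carry_out(plan=[[[0,0,0,0,0,0,4],[0,0,0,0,0,0,4],[0,0,0,0,0,0,4],[0,0,0,0,0,0,4],[0,0,0,0,0,0,4]]])

```text
t: 26.98
tool_pos: [0.5792, 0.015, 0.0378]
ee_rot: [0.999, 0.054, -0.004, 0.003]
ft_force: [-12.2, -12.7, 13.9]
grip_width: 0.0112
grasp_force: 41.4
```

Run:
```python
from h import *
o,f=snap("side","s9");p,q=o["tool_pos"],o["ee_rot"];print(p,R.from_quat(q).as_matrix().round(4),o["ft_force"],o["wrist_torque"])
f2=snap("top","t9")[1]
for img,k,e in((f,Ks,Es),(f2,K,E)):
    print(proj(place([.6416+.0012,.087,.107],[[-.023,-.025,.09],[-.023,-.065,.076],[-.023,-.105,.062]]),k,e).round(1));print([(c.tolist(),s) for c,s in caps(img) if s[2]<3000])
```

```text
[0.57924089 0.01503054 0.03782338] [[ 0.9941  0.1078 -0.0073]
 [ 0.1077 -0.9942 -0.0055]
 [-0.0079  0.0047 -1.    ]] [-12.16607446 -12.72807479  13.90242624] [-1.70299819  1.54829904 -0.14387079]
[[286.6 211.9]
 [292.1 206.5]
 [297.3 201.4]]
[([265.0, 192.7], [68, 66, 2104]), ([188.8, 237.6], [37, 32, 907])]
[[305.1 162.1]
 [321.  161.8]
 [336.5 161.4]]
[([564.8, 78.1], [41, 24, 641]), ([254.3, 84.5], [33, 30, 789]), ([21.0, 106.4], [48, 35, 1003])]
```

```bash
python3 -c "
from bench import env
print(env.sign_off())"
```

```text
the job is handed in; nothing more can be done
None
```

I handed the job in: all three bottles are in their pockets, and the arm is still holding the carrier against both stops at about 12 N in each direction. I judged flushness from contact force and torque, since the gripper hid the caps from the last pictures, and the sign-off returned no verdict.

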